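Set the square on the plate for scribing

ROBOT

A 6-joint arm with a two-finger parallel gripper is mounted at the origin on the work surface. World frame = base frame: x ahead of the robot, y to its left, z up, the work surface at z = 0. Lengths are in m, angles in rad, forces in N, time in s.
With the tool pointing down it reaches from about 0.4 to 0.925 m from the base axis. Payload 3.4 kg.
Tool frame: the origin (TCP) lies on the centre line of the jaws, within the pads' length; the fingertips stand 17 mm ahead of it and the grasp point (between the pads) lies 2 mm behind it; z points along the fingers, y is the line along which they close (so a half turn about z gives the same grasp; the last joint's range is limited). The gripper opens to 85 mm and grips with 20 to 120 N. Pads are 22 mm wide; open, the fingers measure 114 mm over their backs; the gripper's body (76 mm by 85 mm) begins 54 mm behind the grasp point. The pads swing forward as they close: fully open they stand 13 mm farther back than shut.
Start: joints at [1.192, 0.307, 1.506, -0, 1.328, -0.073], TCP at [0.173, 0.548, 0.227] pointing down, gripper open.
Joint ranges: [-3.12, 3.12], [-1.05, 2.28], [0.14, 2.33], [-1.42, 4.57], [0.1, 2.73], [-2.68, 2.68]. Speed limits (rad/s): [2.57, 2.57, 3.14, 3.14, 3.14, 3.14].

INTERFACE

Orientations are given as a unit quaternion [w, x, y, z].
In Python, from cell import readout, vision, r gives the robot as it stands. The module is installed in compiled form; this text tells all that it offers.
- The arm moves only by the shell command python3 -m inch 'ROWS' [OPENING]. ROWS is JSON, a list of rows, each an object of numbers: "tx", "ty", "tz": the shift along the tool's x, y, z scaled (see below); "ax", "ay", "az": the turn, a rotation vector about the tool's x, y, z scaled (see below). A call has 1 to 5 rows; each row shifts and turns the commanded pose from where the row before left it, along the tool's axes as they then stand; what a row does not reach is not made up. The controller multiplies each number of a shift by 20 mm and each number of a turn by 90 degrees. A row lasts 1/8 s, in which the tool goes at most 62.5 mm and 10.7 degrees, less where a joint would pass 70% of its speed; a pose out of reach is approached as far as the arm can. A call with a number of a shift or a turn outside -1 to 1 is refused whole. A call with a gripper value outside its range is refused whole. OPENING is the closure, from 0 (fully open) to 1 (shut), set as the call begins (- or left out, the last holds). The fingers move at their own pace and stop on an object; the grip force is fixed at half the most. Time passes only in rows, so rows that do not move let the fingers close. It gives the time, the measured TCP pose, the force, the opening and the grip force at its end, in the units of the state.
- readout.sense(): the state, without advancing time (a new reading comes with each control period).
- vision.camera(name): name is "side" or "top" or "wrist"; returns (picture, depth): 400x640x3 uint8, red, green, blue; 400x640 float32, m along the optical axis (not along the pixel's ray), 0 where there is no reading.
- vision.camera_model(name): a dict with "mtx" (3x3 intrinsics, pixels), "k1" (the pictures are not rectified: a ray, as slopes to the right and down, at radius r is drawn at 1 + k1 r^2 times it, then the intrinsics apply), "cam_to_world" (4x4, takes a point from camera to world coordinates). Camera axes: x right, y up, looking along -z (the intrinsics and any distortion apply to the point x, -y, -z); pixel columns grow to the right and rows downward; lengths in m; the calibration is good to about 2 mm. A picture is of the moment at which its call begins: read the wrist's pose just before it. camera_model takes no time and is no camera call; for the wrist camera it gives the pose at the moment of the call.
- r.finish_job(): hands the job in; it is judged then, once.
The state is a dict: "time": time; "joint_positions": joint angles; "joint_velocities": joint speeds; "effort": joint torques, N m; "tcp_pos": TCP position; "ee_rot": TCP orientation; "wrist_force": force on the tool from outside, world axes, zero at the start; "ft_torque": the same for the moment, N m; "gripper_width": opening from 0.0 (shut) to 1.0 (fully open); "gripper_force": force on a finger pad.
Only numpy, scipy, OpenCV 4.12 (cv2) and the standard library are available. Lean on these libraries where they do the work, as an engineer would, in place of code of your own. Each camera call takes 0.05 s, during which the arm holds its last target. There are 200 camera calls.

TASK

Set the engineer's square on the clamped steel plate ready for scribing a line: lay it flat with its red stock flush along the whole of its length against the plate's front edge and the steel blade reaching across over the plate, so that the blade's outer edge (the edge level with the end of the stock) runs along the yellow stripe, within the stripe's width. Let go of it there, and leave the other loose things on the bench where they are.

Things in the scene. Friction and masses are not known exactly. Their poses are not given: they have to be found in the camera images.
- square: Loose engineer's square lying flat, 0.25 kg. Red stock 26 (x) x 100 (y) x 32 mm high, on the bench; steel blade 30 wide, 3 thick, 150 mm long, leaves the stock's +x face at its -y end (y -50 to -20), underside 12.5 mm up. Origin: centre of the stock's underside; x along blade, y along stock, z up. Hold it across the stock's 26 mm, clear of the blade, fingertips higher than the plate.
- square_heel (a point): Point on the square's +x (inner) stock face at the blade end: (13, -50, 5) mm in the square's frame; the blade's outer edge starts straight above it.
- square_toe (a point): Point on the same inner stock face at the other end: (13, 50, 5) mm in the square's frame.
- square_tip (a point): Far end of the blade's outer edge: (163, -50, 14) mm in the square's frame.
- plate: Dark steel plate, 130 (x) x 240 (y) x 10 mm thick, fixed to the bench by a green toe clamp on each short side (25 mm high, reaching from 103 to 154 mm out in y, 20 to 50 mm behind the centre in x). Origin: centre of its underside; x points from the front edge to the back, y along the edge.
- plate_edge (a point): Middle of the top of the plate's front edge, the long edge that faces the robot: (-65, 0, 10) mm in the plate's frame, same axes as the plate. The square's inner stock face goes against this edge, so that square and plate have the same yaw.
- stripe: Yellow paint stripe 16 mm wide right across the plate's top from its front edge to its back edge. Origin: middle of the stripe; x along the stripe, in the plate's x direction, y across it. It lies 0 to 80 mm from the plate's middle on the plate's -y side.
- tub: Big open red plastic tub, 150 mm across, 165 mm tall, at the left. Origin: centre of its underside. Bystander.
- spray_can: Red spray can, 62 mm across, 190 mm tall, at the right. Bystander.
- black_cup: Black plastic cup, 80 mm across, 100 mm tall, at the right. Bystander.
- bearing_a: Steel bearing ring, 62 mm across, 16 mm high, lying near the robot. Bystander.
- bearing_b: Steel bearing ring, 52 mm across, 15 mm high, lying near the robot. Bystander.
- wrench: Steel wrench, 170 mm long, lying near the robot, pointing away from it. Bystander.
- screwdriver: Screwdriver with an orange handle, 200 mm long, lying at the left. Bystander.
Things that resemble listed ones, but are neither listed nor needed, are in the scene too. What is shaped like the square but green is not meant.

How it is judged:
By the outcome, as a careful person would: the job done as asked, in the order asked, and still so for the second after the job is handed in, with the robot touching nothing.
It also fails if it takes over 51 s, if anything falls off the work surface, if the arm or the gripper's body presses on something with over 40 N, if the wrist force passes 120 N, or if a joint passes its speed limit or range.

## Working session

There is one attempt and no reset: what is moved stays moved. The work goes in short steps, Python scripts to look and compute and a shell command to move; the robot and the scene stay as the last step left them, time stands still between calls to the robot, and variables do not carry over. Pictures are saved under pics/ and viewed, at most 13 in all, crops included, and the job is handed in when it is done.

```bash
mkdir -p pics
cat > h.py <<'E'
import numpy as np, cv2
from cell import readout, vision, r
def snap(n):
    m=vision.camera_model(n); p,d=vision.camera(n); np.savez(f'pics/{n}.npz',p=p,d=d,mtx=m['mtx'],k1=m['k1'],T=m['cam_to_world']); return p,d,m
def load(n):
    z=np.load(f'pics/{n}.npz'); return z['p'],z['d'],dict(mtx=z['mtx'],k1=float(z['k1']),cam_to_world=z['T'])
def rays(m,uv):
    K=np.array(m['mtx'],float); return cv2.undistortPoints(np.array(uv,float).reshape(-1,1,2),K,np.array([m['k1'],0,0,0.])).reshape(-1,2)
def onz(m,uv,z):
    s=rays(m,uv); T=np.array(m['cam_to_world']); d=np.c_[s[:,0],-s[:,1],-np.ones(len(s))]@T[:3,:3].T; o=T[:3,3]
    return o+d*((z-o[2])/d[:,2])[:,None]
def proj(m,P):
    T=np.array(m['cam_to_world']); c=(np.atleast_2d(P)-T[:3,3])@T[:3,:3]
    s=np.c_[c[:,0],-c[:,1],-c[:,2]]
    return cv2.projectPoints(s,np.zeros(3),np.zeros(3),np.array(m['mtx'],float),np.array([m['k1'],0,0,0.]))[0].reshape(-1,2)
def save(n,p): cv2.imwrite(f'pics/{n}.png',cv2.cvtColor(p,cv2.COLOR_RGB2BGR))
E
python3 - <<'E'
from h import *
p,d,m=snap('top'); save('top1',p)
print(m,readout.sense())
p,d,m=snap('side'); save('side1',p)
E
```

```text
{'mtx': array([[377.57589811,   0.        , 319.12578065],
       [  0.        , 377.57589811, 202.02914039],
       [  0.        ,   0.        ,   1.        ]]), 'k1': -0.04242029440065662, 'cam_to_world': array([[-2.26963437e-03,  9.96248236e-01, -8.65118559e-02,
         4.39334683e-01],
       [-9.99927117e-01, -1.23511114e-03,  1.20098182e-02,
         1.01040172e-02],
       [ 1.18579084e-02,  8.65328085e-02,  9.96178429e-01,
         1.43332483e+00],
       [ 0.00000000e+00,  0.00000000e+00,  0.00000000e+00,
         1.00000000e+00]])} {'time': 0.05, 'joint_positions': array([ 1.19150466e+00,  3.07527033e-01,  1.50763247e+00, -7.66592555e-06,
        1.32838200e+00, -7.34881352e-02]), 'joint_velocities': array([-0.00046144, -0.00106496,  0.00022594, -0.00086269,  0.00204812,
        0.00013906]), 'effort': array([ 2.57309803e-04, -4.58913696e+01, -2.52856672e+01, -1.89087250e-04,
        5.20536880e-03,  1.99687328e-06]), 'tcp_pos': array([0.17287681, 0.54768476, 0.22602279]), 'ee_rot': array([-2.15095777e-04,  1.52305695e-01,  9.88332953e-01, -9.50397504e-04]), 'wrist_force': array([ 0.06142558,  0.63836156, -0.70559913]), 'ft_torque': array([-0.0395517 ,  0.00761659, -0.04440356]), 'gripper_force': 0.0, 'gripper_width': 0.9979069608121603}
```

View pics/top1.png

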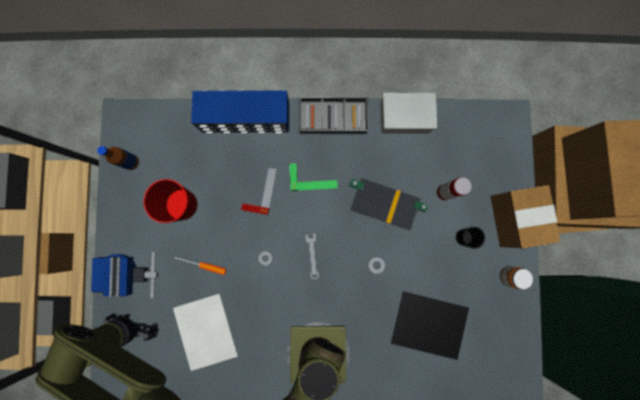

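The red-stock square is at (256,209) with its blade up to (270,170). The green one at (312,182) is the lookalike and is excluded. The plate is at (387,204) and its stripe runs from (398,192) to (390,219). I'll confirm with an enlarged crop.

Run:
```python
from h import *
p,d,m=load('top')
a=cv2.resize(p[160:222,232:302],None,fx=8,fy=8,interpolation=cv2.INTER_CUBIC)
b=cv2.resize(p[172:237,345:432],None,fx=9,fy=8.9,interpolation=cv2.INTER_CUBIC)[:,:]
save('sq',a); save('pl',b)
```

```text
(no output)
```

View pics/sq.png

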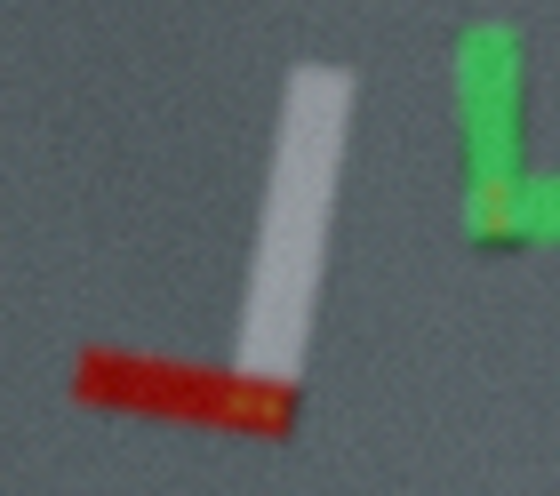

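View pics/pl.png

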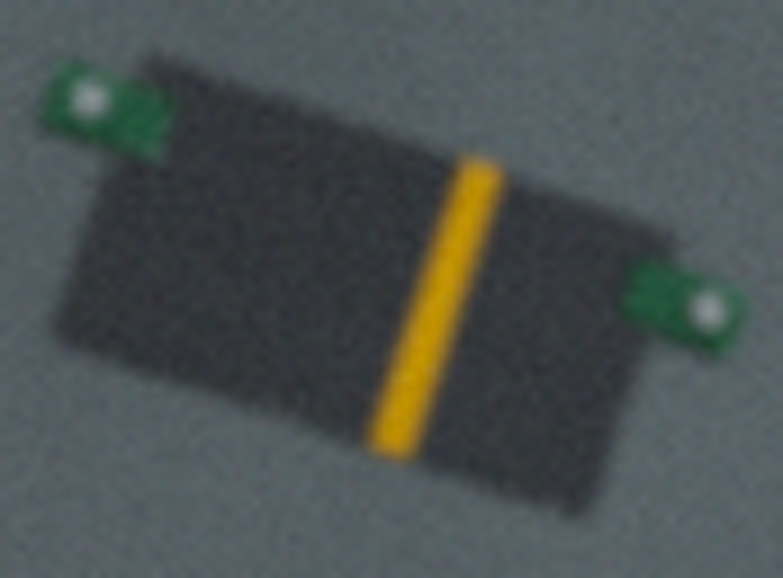

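The crops confirm it: the square has its steel blade on the red stock's right (-y) end, and the stock corners are at crop (75,403), (82,347), (298,385) and (288,438). The plate's front corners are at crop (60,340) and (585,515), and the stripe runs from (390,455) to (485,160).

Run:
```python
from h import *
p,d,m=load('top')
f=lambda pts,ox,oy,sx,sy:[(ox+(x+.5)/sx-.5,oy+(y+.5)/sy-.5) for x,y in pts]
S=onz(m,f([(75,403),(82,347),(298,385),(288,438)],232,160,8,8),.032)
B=onz(m,f([(355,68),(290,66)],232,160,8,8),.0155)
P=onz(m,f([(60,340),(585,515),(675,235),(150,55)],345,172,9,8.9),.010)
t=onz(m,f([(390,455),(485,160)],345,172,9,8.9),.010)
print(S,S.mean(0));print(B);print(P);print(t)
yaw=lambda v:np.degrees(np.arctan2(v[1],v[0]))
print('sq yaw from stock',yaw(S[1]-S[2])-90, yaw(S[0]-S[3])-90,'blade',yaw(B[0]-S[2]))
print('plate yaw',yaw(P[0]-P[1])-90,yaw(P[3]-P[2])-90,'stripe',yaw(t[1]-t[0]), 'len',np.linalg.norm(P[0]-P[1]),np.linalg.norm(P[1]-P[2]))
w=vision.camera_model('wrist'); s=readout.sense()
from scipy.spatial.transform import Rotation as R
q=s['ee_rot']; Rt=R.from_quat([*q[1:],q[0]]).as_matrix(); T=np.array(w['cam_to_world'])
print('tool',Rt.round(3)); print('cam in tool',(Rt.T@T[:3,:3]).round(3),Rt.T@(T[:3,3]-s['tcp_pos']),w['mtx'][0,0])
```

```text
[[0.5318889  0.28388718 0.032     ]
 [0.55799378 0.28102899 0.032     ]
 [0.54014756 0.18032121 0.032     ]
 [0.51549848 0.18474001 0.032     ]] [0.53638218 0.23249435 0.032     ]
[[0.69213749 0.15673163 0.0155    ]
 [0.69313338 0.18759252 0.0155    ]]
[[ 0.53344551 -0.12839984  0.01      ]
 [ 0.45855378 -0.34877198  0.01      ]
 [ 0.57803129 -0.38988167  0.01      ]
 [ 0.6557248  -0.16779803  0.01      ]]
[[ 0.48426296 -0.26683079  0.01      ]
 [ 0.61037763 -0.30954248  0.01      ]]
sq yaw from stock -10.048947168086286 -9.3868968698945 blade -8.822199051437195
plate yaw -18.76992474913618 -19.2818244584344 stripe -18.709876966734182 len 0.23275018461561472 0.1263522215989116
tool [[-0.954  0.301 -0.001]
 [ 0.301  0.954 -0.002]
 [ 0.    -0.002 -1.   ]]
cam in tool [[ 0.     0.958  0.286]
 [ 1.     0.    -0.001]
 [-0.001  0.286 -0.958]] [ 7.26027689e-02  6.06372902e-06 -1.46769281e-01] 279.5333051199816
```

```bash
python3 -m inch '[{"az":0.11},{"az":0.11},{"az":0.11},{"az":0.11},{"az":0.11}]' 0.35
python3 -m inch '[{"az":0.11},{"az":0.11},{"az":0.11},{"az":0.03},{"ty":0.5}]'
python3 -m inch '[{"ty":1,"tx":-0.6},{"ty":1,"tx":-0.6},{"ty":1,"tx":-0.6},{"ty":1,"tx":-0.6},{"ty":1,"tx":-0.6}]'
python3 -m inch '[{"ty":1,"tx":-0.6},{"ty":1,"tx":-0.6},{"ty":1,"tx":-0.6},{"ty":1,"tx":-0.6},{"ty":1,"tx":-0.6}]'
python3 -m inch '[{"ty":1,"tx":-0.6},{"ty":1,"tx":-0.6},{"ty":1,"tx":-0.6},{"ty":1,"tx":-0.6},{"ty":1,"tx":-0.6}]'
python3 -m inch '[{"ty":1,"tx":-0.6},{"ty":1,"tx":-0.6},{"ty":1,"tx":-0.6},{"ty":1,"tx":-0.6},{"ty":1,"tx":-0.4}]'
python3 -m inch '[{"tz":1},{"tz":1},{"tz":1},{"tz":1},{"tz":1}]'
python3 -m inch '[{"tz":0},{"tz":0}]'
python3 - <<'E'
from h import *
p,d,m=snap('wrist'); save('w1',p); s=readout.sense(); print(s['tcp_pos'],s['ee_rot'],s['wrist_force'])
E
```

```text
[0.1729172  0.54784862 0.22620815] [-1.69740216e-04  1.52283715e-01  9.88336512e-01 -7.61271419e-04] [ 0.12568898 -0.14641457 -0.48419497]invalid input
invalid input
invalid input
invalid input
invalid input
invalid input
invalid input
invalid input
```

View pics/w1.png

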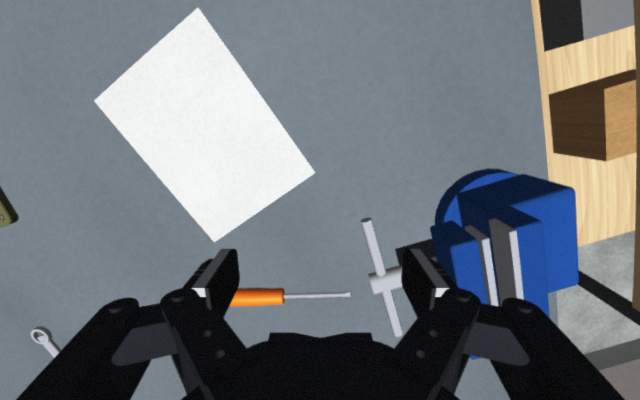

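The arm hasn't moved: every call was rejected as invalid. The view shows the start position, with the screwdriver at (290,297) and the vise at (510,260). The rows probably need all six keys.

```bash
python3 -m inch '[{"tx":0,"ty":0,"tz":0,"ax":0,"ay":0,"az":0.11}]' 0.35; python3 -m inch --help | head
```

```text
time: 0.28
tcp_pos: [0.173, 0.548, 0.2264]
ee_rot: [-0.0, 0.239, 0.971, -0.001]
wrist_force: [0.4, -0.4, -0.1]
gripper_width: 0.815
gripper_force: 0.0invalid input: not JSON, or not a number
```

```bash
python3 -m inch '[{"tx":0,"ty":0,"tz":0,"ax":0,"ay":0,"az":0.11},{"tx":0,"ty":0,"tz":0,"ax":0,"ay":0,"az":0.11},{"tx":0,"ty":0,"tz":0,"ax":0,"ay":0,"az":0.11},{"tx":0,"ty":0,"tz":0,"ax":0,"ay":0,"az":0.11},{"tx":0,"ty":0,"tz":0,"ax":0,"ay":0,"az":0.11}]'
python3 -m inch '[{"tx":0,"ty":0,"tz":0,"ax":0,"ay":0,"az":0.11},{"tx":0,"ty":0,"tz":0,"ax":0,"ay":0,"az":0.11},{"tx":0,"ty":0,"tz":0,"ax":0,"ay":0,"az":0.03},{"tx":0,"ty":0.5,"tz":0,"ax":0,"ay":0,"az":0}]'
python3 -m inch '[{"tx":-0.6,"ty":1,"tz":0,"ax":0,"ay":0,"az":0},{"tx":-0.6,"ty":1,"tz":0,"ax":0,"ay":0,"az":0},{"tx":-0.6,"ty":1,"tz":0,"ax":0,"ay":0,"az":0},{"tx":-0.6,"ty":1,"tz":0,"ax":0,"ay":0,"az":0},{"tx":-0.6,"ty":1,"tz":0,"ax":0,"ay":0,"az":0}]'
python3 -m inch '[{"tx":-0.6,"ty":1,"tz":0,"ax":0,"ay":0,"az":0},{"tx":-0.6,"ty":1,"tz":0,"ax":0,"ay":0,"az":0},{"tx":-0.6,"ty":1,"tz":0,"ax":0,"ay":0,"az":0},{"tx":-0.6,"ty":1,"tz":0,"ax":0,"ay":0,"az":0},{"tx":-0.6,"ty":1,"tz":0,"ax":0,"ay":0,"az":0}]'
python3 -m inch '[{"tx":-0.6,"ty":1,"tz":0,"ax":0,"ay":0,"az":0},{"tx":-0.6,"ty":1,"tz":0,"ax":0,"ay":0,"az":0},{"tx":-0.6,"ty":1,"tz":0,"ax":0,"ay":0,"az":0},{"tx":-0.6,"ty":1,"tz":0,"ax":0,"ay":0,"az":0},{"tx":-0.6,"ty":1,"tz":0,"ax":0,"ay":0,"az":0}]'
python3 -m inch '[{"tx":-0.6,"ty":1,"tz":0,"ax":0,"ay":0,"az":0},{"tx":-0.6,"ty":1,"tz":0,"ax":0,"ay":0,"az":0},{"tx":-0.6,"ty":1,"tz":0,"ax":0,"ay":0,"az":0},{"tx":-0.6,"ty":1,"tz":0,"ax":0,"ay":0,"az":0},{"tx":-0.4,"ty":1,"tz":0,"ax":0,"ay":0,"az":0}]'
python3 -m inch '[{"tx":0,"ty":0,"tz":1,"ax":0,"ay":0,"az":0},{"tx":0,"ty":0,"tz":1,"ax":0,"ay":0,"az":0},{"tx":0,"ty":0,"tz":1,"ax":0,"ay":0,"az":0},{"tx":0,"ty":0,"tz":1,"ax":0,"ay":0,"az":0},{"tx":0,"ty":0,"tz":0,"ax":0,"ay":0,"az":0}]'
python3 -m inch '[{"tx":0,"ty":0,"tz":0,"ax":0,"ay":0,"az":0}]'
python3 - <<'E'
from h import *
p,d,m=snap('wrist'); save('w2',p); s=readout.sense(); print(s['tcp_pos'],s['ee_rot'],s['wrist_force'])
E
```

```text
time: 0.9
tcp_pos: [0.173, 0.548, 0.2265]
ee_rot: [0.0, 0.624, 0.781, -0.0]
wrist_force: [0.3, 0.0, 0.4]
gripper_width: 0.647
gripper_force: 0.0
time: 1.4
tcp_pos: [0.1827, 0.5464, 0.2266]
ee_rot: [0.0, 0.762, 0.647, -0.0]
wrist_force: [0.3, -0.2, 0.9]
gripper_width: 0.647
gripper_force: 0.0
time: 2.02
tcp_pos: [0.273, 0.4703, 0.2268]
ee_rot: [0.0, 0.762, 0.647, -0.0]
wrist_force: [-0.6, -0.6, 0.1]
gripper_width: 0.646
gripper_force: 0.0
time: 2.65
tcp_pos: [0.3618, 0.3946, 0.2268]
ee_rot: [0.0, 0.763, 0.647, -0.0]
wrist_force: [-0.2, -0.1, -0.4]
gripper_width: 0.647
gripper_force: 0.0
time: 3.28
tcp_pos: [0.4505, 0.3189, 0.2267]
ee_rot: [0.0, 0.763, 0.647, -0.0]
wrist_force: [-1.4, 1.0, -1.0]
gripper_width: 0.65
gripper_force: 0.0
time: 3.9
tcp_pos: [0.54, 0.2473, 0.2268]
ee_rot: [0.0, 0.763, 0.647, -0.0]
wrist_force: [-0.4, 0.8, 0.0]
gripper_width: 0.651
gripper_force: 0.0
time: 4.53
tcp_pos: [0.5382, 0.2477, 0.1452]
ee_rot: [-0.001, 0.763, 0.647, -0.002]
wrist_force: [-0.7, -0.7, -0.2]
gripper_width: 0.653
gripper_force: 0.0
time: 4.65
tcp_pos: [0.5398, 0.2485, 0.1475]
ee_rot: [0.0, 0.763, 0.647, 0.0]
wrist_force: [0.5, -0.2, 0.4]
gripper_width: 0.652
gripper_force: 0.0
[0.53992077 0.24861183 0.14780678] [2.70857592e-04 7.62761804e-01 6.46679008e-01 7.85497623e-04] [-0.57170024 -0.28534295 -1.50968557]
```

View pics/w2.png

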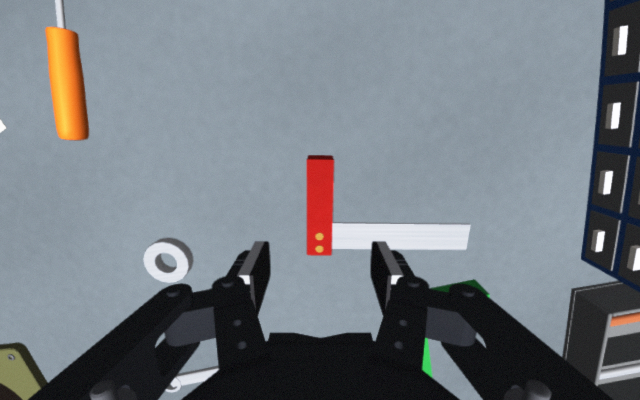

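The square is at the image centre: stock top corners (307,160), (333,160), (332,254) and (307,255), blade tip (470,225)/(468,250). The blade is to the right, clear of the grasp zone.

Run:
```python
from h import *
p,d,m=load('wrist')
# refine red stock mask edges
R=p.astype(int); mask=((R[...,0]>110)&(R[...,1]<60)&(R[...,2]<60)).astype(np.uint8)
mask=cv2.morphologyEx(mask,cv2.MORPH_CLOSE,np.ones((15,15)))
mask[:155]=0
c=max(cv2.findContours(mask,cv2.RETR_EXTERNAL,cv2.CHAIN_APPROX_NONE)[0],key=cv2.contourArea).reshape(-1,2)
print(cv2.boundingRect(c))
def edge(side):
    out=[]
    for v in range(170,218):
        x=c[c[:,1]==v][:,0]; out.append((x.min()-.5 if side<0 else x.max()+.5,v))
    return onz(m,out,.032)
yaw=[]
for s in(-1,1):
    e=edge(s)[:,:2]; l=cv2.fitLine(e.astype(np.float32),cv2.DIST_HUBER,0,.001,.001).ravel(); v=l[:2]*np.sign(l[1]); yaw.append(np.degrees(np.arctan2(v[1],v[0]))-90); print('edge',l,yaw[-1])
S=onz(m,[(307,160),(333,160),(332,254.5),(306.5,255)],.032); print(S,S.mean(0))
B=onz(m,[(468,250.),(470,225)],.0155);print(B); b=onz(m,[(334,249.5),(468,250)],.0155); dd=b[1]-b[0]; print(np.degrees(np.arctan2(dd[1],dd[0])))
```

```text
(307, 159, 26, 96)
edge [0.17704843 0.98420215 0.5274886  0.25257823] -10.197891
edge [0.18046437 0.98358154 0.55147696 0.24562962] -10.396812
[[0.53387146 0.28544121 0.032     ]
 [0.55793322 0.28144591 0.032     ]
 [0.54215789 0.18472247 0.032     ]
 [0.51594062 0.18850473 0.032     ]] [0.5374758  0.23502858 0.032     ]
[[0.69129719 0.15625249 0.0155    ]
 [0.69374697 0.18594721 0.0155    ]]
-9.901328134624505
```

```bash
python3 -m inch '[{"tx":0,"ty":0,"tz":1,"ax":0,"ay":0,"az":0.006},{"tx":0,"ty":0,"tz":1,"ax":0,"ay":0,"az":0},{"tx":0,"ty":0,"tz":1,"ax":0,"ay":0,"az":0},{"tx":0,"ty":0,"tz":1,"ax":0,"ay":0,"az":0},{"tx":0,"ty":0,"tz":1,"ax":0,"ay":0,"az":0}]'
python3 -m inch '[{"tx":0,"ty":0,"tz":0.5,"ax":0,"ay":0,"az":0},{"tx":0,"ty":0,"tz":0.4,"ax":0,"ay":0,"az":0},{"tx":0,"ty":0,"tz":0,"ax":0,"ay":0,"az":0}]'
python3 -m inch '[{"tx":0,"ty":0,"tz":0,"ax":0,"ay":0,"az":0},{"tx":0,"ty":0,"tz":0,"ax":0,"ay":0,"az":0},{"tx":0,"ty":0,"tz":0,"ax":0,"ay":0,"az":0},{"tx":0,"ty":0,"tz":0,"ax":0,"ay":0,"az":0},{"tx":0,"ty":0,"tz":0,"ax":0,"ay":0,"az":0}]' 1
```

```text
time: 5.32
tcp_pos: [0.5402, 0.2489, 0.0476]
ee_rot: [0.0, 0.766, 0.643, 0.001]
wrist_force: [-0.0, 1.2, -0.7]
gripper_width: 0.647
gripper_force: 0.0
time: 5.7
tcp_pos: [0.5391, 0.2484, 0.0289]
ee_rot: [-0.0, 0.766, 0.643, -0.0]
wrist_force: [0.0, 0.7, 0.2]
gripper_width: 0.651
gripper_force: 0.0
time: 6.32
tcp_pos: [0.539, 0.2484, 0.029]
ee_rot: [0.0, 0.766, 0.643, 0.0]
wrist_force: [0.1, -0.1, 1.0]
gripper_width: 0.002
gripper_force: 0.0
```

Closed fully with no grip force, so it missed. Looking before doing anything else.

Run:
```python
from h import *
p,d,m=snap('wrist'); s,_,ms=snap('side'); 
u=proj(ms,[.54,.245,.03])[0].astype(int); print(u)
x0,y0=max(0,u[0]-80),max(0,u[1]-60)
c=cv2.resize(s[y0:y0+120,x0:x0+160],None,fx=3,fy=3)
save('w3',np.hstack([cv2.resize(p[100:400,150:500],(420,360)),cv2.resize(c,(380,360))])); print(readout.sense()['gripper_width'],readout.sense()['gripper_force'])
```

```text
[272 167]
-0.0010349896505553817 0.0
```

View pics/w3.png

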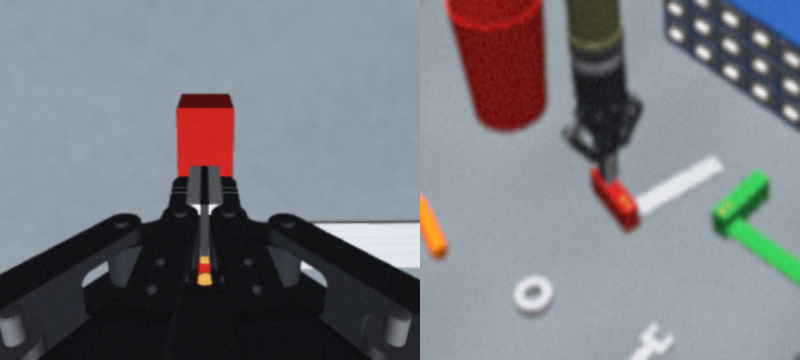

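Both views show the closed fingers just above the stock's top and the square undisturbed. I'll use depth to find the actual heights.

Run:
```python
from h import *
def pts(n):
    p,d,m=load(n); v,u=np.mgrid[:400,:640]; s=rays(m,np.c_[u.ravel(),v.ravel()]); z=d.ravel()
    T=m['cam_to_world']; return p,d,(np.c_[s[:,0]*z,-s[:,1]*z,-z]@T[:3,:3].T+T[:3,3]).reshape(400,640,3)
p,d,X=pts('wrist'); 
fx=lambda x,y:(int(100+y*300/360),int(150+x*350/420))
for n,(x,y) in dict(stock=(205,140),tipgap=(193,180),tipR=(216,180),bench=(100,100),blade=(370,245),tip2=(200,170),rivet=(204,260)).items():
    i=fx(x,y); print(n,i,d[i],X[i].round(4))
p,d,X=pts('side')
# vertical profile of column through fingers
for y in range(150,200,5):
    x=int(192+605/380*0+ (607-420)*160/380); print(y,x,p[y-0,x],X[y,x].round(3))
p,d,X=pts('top'); 
for q in [(209,256),(185,268),(205,375),(205,300)]: print(q,X[q].round(4))
print(readout.sense()['joint_positions'])
```

```text
stock (216, 320) 0.15253578 [0.5429 0.2697 0.0318]
tipgap (250, 310) 0.13657126 [0.5362 0.2601 0.0516]
tipR (250, 330) 0.13635631 [0.5459 0.2585 0.0518]
bench (183, 233) 0.1810993 [ 0.4891  0.2903 -0.0013]
blade (304, 458) 0.18797542 [0.6235 0.1851 0.0155]
tip2 (241, 316) 0.14659822 [0.539  0.2597 0.0411]
rivet (316, 320) 0.1694705 [0.5318 0.2065 0.0331]
150 270 [29 27 26] [0.53  0.233 0.119]
155 270 [29 30 35] [0.531 0.237 0.095]
160 270 [71 74 75] [0.526 0.234 0.078]
165 270 [70 73 74] [0.53  0.244 0.049]
170 270 [180  37  35] [0.524 0.238 0.033]
175 270 [106  66  69] [0.523 0.24  0.01 ]
180 270 [150 159 165] [ 0.513  0.23  -0.001]
185 270 [152 163 169] [0.494 0.207 0.001]
190 270 [156 166 172] [ 0.479  0.191 -0.002]
195 270 [153 167 174] [ 0.462  0.17  -0.001]
(209, 256) [0.5351 0.2273 0.0358]
(185, 268) [0.6264 0.1853 0.0229]
(205, 375) [ 0.5512 -0.2185  0.0123]
(205, 300) [5.525e-01 6.560e-02 1.000e-04]
[ 3.60659332e-01  5.38051209e-01  1.69720057e+00 -1.13280849e-05
  9.06417348e-01  5.34555160e-01]
```

Run:
```python
from h import *
p,d,m=load('wrist'); v,u=np.mgrid[:400,:640]; s=rays(m,np.c_[u.ravel(),v.ravel()]); z=d.ravel()
T=m['cam_to_world']; X=(np.c_[s[:,0]*z,-s[:,1]*z,-z]@T[:3,:3].T+T[:3,3]).reshape(400,640,3)
print(T[:3,3], readout.sense()['tcp_pos'])
for r_ in range(230,330,4): print(r_,p[r_,312],X[r_,312].round(4),p[r_,320],X[r_,320].round(4))
```

```text
[0.55161947 0.31996303 0.17575682] [0.53894047 0.24836258 0.0288991 ]
230 [207  37  38] [0.5372 0.2627 0.0325] [207  39  36] [0.5414 0.2615 0.0316]
234 [208  38  36] [0.5367 0.2604 0.0326] [206  34  30] [0.5516 0.32   0.1758]
238 [115  59  60] [0.5368 0.2599 0.037 ] [82 21 20] [0.541  0.2593 0.0372]
242 [82 81 86] [0.537  0.2602 0.0429] [13 14 12] [0.541  0.2591 0.0419]
246 [80 81 86] [0.537  0.2598 0.0466] [16 14 17] [0.5411 0.2597 0.048 ]
250 [84 82 88] [0.5372 0.2599 0.0515] [19 17 20] [0.5411 0.2597 0.0524]
254 [81 85 87] [0.5372 0.2594 0.0547] [18 20 19] [0.5411 0.2595 0.0563]
258 [84 83 88] [0.5373 0.2594 0.0588] [15 12 17] [0.5411 0.2595 0.0602]
262 [83 82 88] [0.5375 0.2601 0.0638] [18 14 16] [0.5411 0.2598 0.0644]
266 [84 83 88] [0.5376 0.2598 0.0669] [16 17 19] [0.541  0.2594 0.0673]
270 [180 183 189] [0.5377 0.2597 0.0702] [43 41 47] [0.541  0.2589 0.0698]
274 [41 41 45] [0.5379 0.2605 0.0747] [73 70 76] [0.5408 0.2582 0.0718]
278 [12 19 18] [0.5381 0.261  0.0786] [72 71 77] [0.5403 0.2553 0.0701]
282 [17 14 20] [0.538  0.2603 0.0804] [74 72 80] [0.54   0.2537 0.0707]
286 [20 21 25] [0.5384 0.2617 0.0852] [71 70 75] [0.5398 0.252  0.0711]
290 [21 21 24] [0.5382 0.2604 0.0859] [72 72 74] [0.5393 0.2495 0.0703]
294 [20 18 23] [0.5382 0.2602 0.0881] [70 67 74] [0.539  0.2478 0.0708]
298 [19 21 22] [0.5381 0.2596 0.0896] [72 70 77] [0.5386 0.2455 0.0704]
302 [28 30 32] [0.538  0.2587 0.0907] [67 64 72] [0.5384 0.2442 0.0714]
306 [35 38 42] [0.5376 0.2564 0.0897] [71 69 75] [0.5377 0.2403 0.0689]
310 [42 44 50] [0.536  0.2488 0.082 ] [68 71 75] [0.5376 0.2396 0.0708]
314 [39 43 50] [0.5357 0.2472 0.0823] [206 164  86] [0.532  0.2077 0.0328]
318 [39 42 50] [0.5352 0.2449 0.0819] [231 183  88] [0.5313 0.2037 0.0315]
322 [43 46 52] [0.5349 0.2433 0.0822] [214  40  39] [0.5309 0.2013 0.0321]
326 [22 21 22] [0.5345 0.241  0.0818] [190  52  38] [0.5303 0.1982 0.0319]
```

Depth puts the shut fingertips at z≈33 mm while the reported TCP is at z=29 mm. So the tips really stand about 4 mm behind the reported TCP, not 17 mm ahead. I'll open, go down about 20 mm with force checks, and measure the tip height again.

```bash
python3 -m inch '[{"tx":0,"ty":0,"tz":0,"ax":0,"ay":0,"az":0},{"tx":0,"ty":0,"tz":0,"ax":0,"ay":0,"az":0},{"tx":0,"ty":0,"tz":0,"ax":0,"ay":0,"az":0},{"tx":0,"ty":0,"tz":0,"ax":0,"ay":0,"az":0}]' 0.45
python3 -m inch '[{"tx":0,"ty":0,"tz":0.4,"ax":0,"ay":0,"az":0},{"tx":0,"ty":0,"tz":0.4,"ax":0,"ay":0,"az":0},{"tx":0,"ty":0,"tz":0,"ax":0,"ay":0,"az":0},{"tx":0,"ty":0,"tz":0,"ax":0,"ay":0,"az":0}]'
cat >> h.py <<'E'
def cloud(n):
    p,d,m=snap(n); v,u=np.mgrid[:400,:640]; s=rays(m,np.c_[u.ravel(),v.ravel()]); z=d.ravel()
    T=np.array(m['cam_to_world']); return p,d,m,(np.c_[s[:,0]*z,-s[:,1]*z,-z]@T[:3,:3].T+T[:3,3]).reshape(400,640,3)
E
python3 - <<'E'
from h import *
p,d,m,X=cloud('wrist'); save('w4',p); print(readout.sense()['tcp_pos'])
for r_ in range(226,300,6):
    print(r_,[(c,X[r_,c].round(3).tolist(),int(p[r_,c].mean())) for c in (265,275,285,295)])
E
```

```text
time: 6.92
tcp_pos: [0.539, 0.2484, 0.0289]
ee_rot: [-0.0, 0.766, 0.643, 0.0]
wrist_force: [0.7, -0.3, -0.6]
gripper_width: 0.551
gripper_force: 0.0
time: 7.42
tcp_pos: [0.5389, 0.2483, 0.0126]
ee_rot: [-0.0, 0.766, 0.643, -0.0]
wrist_force: [0.1, 0.4, 0.3]
gripper_width: 0.551
gripper_force: 0.0
[0.53905868 0.24842791 0.01285424]
226 [(265, [0.507, 0.263, -0.001], 162), (275, [0.514, 0.263, -0.0], 160), (285, [0.52, 0.261, -0.001], 161), (295, [0.526, 0.26, -0.0], 114)]
232 [(265, [0.507, 0.26, -0.0], 163), (275, [0.513, 0.259, -0.0], 161), (285, [0.519, 0.258, 0.0], 160), (295, [0.552, 0.32, 0.159], 119)]
238 [(265, [0.506, 0.256, -0.0], 166), (275, [0.512, 0.255, 0.0], 162), (285, [0.518, 0.254, -0.001], 156), (295, [0.524, 0.253, 0.001], 141)]
244 [(265, [0.513, 0.264, 0.029], 87), (275, [0.518, 0.263, 0.027], 18), (285, [0.517, 0.25, -0.0], 157), (295, [0.523, 0.249, -0.0], 137)]
250 [(265, [0.515, 0.264, 0.036], 86), (275, [0.518, 0.26, 0.029], 17), (285, [0.516, 0.246, -0.0], 161), (295, [0.522, 0.245, -0.0], 136)]
256 [(265, [0.515, 0.263, 0.04], 85), (275, [0.517, 0.257, 0.0
[... 366 characters left out ...]
65, [0.518, 0.262, 0.055], 17), (275, [0.515, 0.248, 0.031], 16), (285, [0.513, 0.229, -0.0], 156), (295, [0.519, 0.228, -0.0], 159)]
280 [(265, [0.517, 0.259, 0.056], 21), (275, [0.515, 0.245, 0.033], 25), (285, [0.512, 0.225, -0.0], 161), (295, [0.518, 0.223, -0.001], 161)]
286 [(265, [0.517, 0.257, 0.056], 31), (275, [0.514, 0.242, 0.033], 99), (285, [0.511, 0.22, 0.0], 160), (295, [0.517, 0.219, -0.0], 158)]
292 [(265, [0.516, 0.255, 0.057], 44), (275, [0.503, 0.217, -0.0], 160), (285, [0.51, 0.216, -0.0], 162), (295, [0.517, 0.215, 0.001], 159)]
298 [(265, [0.515, 0.251, 0.056], 62), (275, [0.502, 0.212, -0.001], 159), (285, [0.509, 0.211, -0.001], 161), (295, [0.515, 0.21, -0.0], 161)]
```

View pics/w4.png

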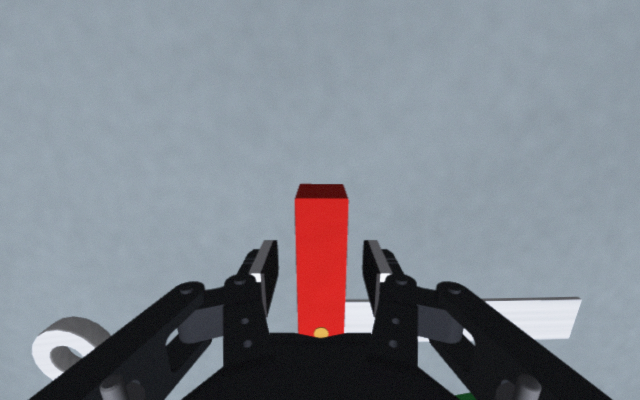

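Fingers now straddle the stock (295–347 px) with open tips at z≈26 mm. I'll go 6 mm lower and close.

```bash
python3 -m inch '[{"tx":0,"ty":0,"tz":0.3,"ax":0,"ay":0,"az":0},{"tx":0,"ty":0,"tz":0,"ax":0,"ay":0,"az":0}]'
python3 -m inch '[{"tx":0,"ty":0,"tz":0,"ax":0,"ay":0,"az":0},{"tx":0,"ty":0,"tz":0,"ax":0,"ay":0,"az":0},{"tx":0,"ty":0,"tz":0,"ax":0,"ay":0,"az":0},{"tx":0,"ty":0,"tz":0,"ax":0,"ay":0,"az":0},{"tx":0,"ty":0,"tz":0,"ax":0,"ay":0,"az":0}]' 1
python3 - <<'E'
from h import *
p,d,m,X=cloud('wrist')
for c in (285,289,293,350,354,358):
    print(c,[(r_,(X[r_,c]*1000).round().astype(int).tolist(),int(p[r_,c].mean())) for r_ in range(236,270,6)])
E
```

```text
time: 7.72
tcp_pos: [0.5386, 0.2482, 0.0065]
ee_rot: [-0.0, 0.766, 0.643, -0.0]
wrist_force: [-0.3, -0.1, 0.2]
gripper_width: 0.554
gripper_force: 0.0
time: 8.35
tcp_pos: [0.5392, 0.2485, 0.0071]
ee_rot: [0.0, 0.766, 0.643, 0.0]
wrist_force: [1.0, 0.5, 2.4]
gripper_width: 0.29
gripper_force: 59.6
285 [(236, [520, 258, 1], 159), (242, [524, 263, 22], 89), (248, [524, 263, 28], 84), (254, [525, 262, 34], 87), (260, [526, 262, 40], 81), (266, [526, 262, 45], 84)]
289 [(236, [522, 257, 0], 161), (242, [525, 262, 21], 82), (248, [526, 262, 28], 84), (254, [527, 262, 34], 84), (260, [527, 262, 40], 62), (266, [528, 262, 46], 23)]
293 [(236, [524, 256, -1], 117), (242, [527, 262, 21], 92), (248, [528, 262, 27], 63), (254, [528, 261, 33], 21), (260, [529, 262, 40], 16), (266, [529, 259, 41], 19)]
350 [(236, [558, 251, 0], 158), (242, [557, 257, 21], 85), (248, [556, 257, 27], 81), (254, [555, 257, 34], 68), (260, [555, 257, 40], 32), (266, [554, 257, 45], 19)]
354 [(236, [560, 250, -1], 160), (242, [559, 256, 20], 84), (248, [558, 257, 28], 87), (254, [557, 256, 33], 87), (260, [556, 257, 40], 86), (266, [556, 257, 46], 86)]
358 [(236, [563, 250, 0], 161), (242, [562, 245, -2], 159), (248, [560, 252, 19], 70), (254, [559, 256, 33], 86), (260, [558, 257, 40], 87), (266, [558, 256, 45], 85)]
```

Gripped at 26 mm with 60 N and tips at z≈18 mm. Next I'll lift, turn 9°, and carry the square to a pose 60 mm short of the plate edge at height, then look.

```bash
python3 -m inch '[{"tx":0,"ty":0,"tz":-0.5,"ax":0,"ay":0,"az":0},{"tx":0,"ty":0,"tz":-1,"ax":0,"ay":0,"az":0},{"tx":0,"ty":0,"tz":-1,"ax":0,"ay":0,"az":0},{"tx":0,"ty":0,"tz":-1,"ax":0,"ay":0,"az":0},{"tx":0,"ty":0,"tz":-1,"ax":0,"ay":0,"az":0}]'
python3 -m inch '[{"tx":0,"ty":0,"tz":-1,"ax":0,"ay":0,"az":0},{"tx":0,"ty":0,"tz":-0.5,"ax":0,"ay":0,"az":0.1},{"tx":-0.5,"ty":0,"tz":0,"ax":0,"ay":0,"az":0},{"tx":-1,"ty":0.1,"tz":0,"ax":0,"ay":0,"az":0},{"tx":-1,"ty":0.1,"tz":0,"ax":0,"ay":0,"az":0}]'
python3 -m inch '[{"tx":-1,"ty":0.1,"tz":0,"ax":0,"ay":0,"az":0},{"tx":-1,"ty":0.1,"tz":0,"ax":0,"ay":0,"az":0},{"tx":-1,"ty":0.1,"tz":0,"ax":0,"ay":0,"az":0},{"tx":-1,"ty":0.1,"tz":0,"ax":0,"ay":0,"az":0},{"tx":-1,"ty":0.1,"tz":0,"ax":0,"ay":0,"az":0}]'
python3 -m inch '[{"tx":-1,"ty":0.1,"tz":0,"ax":0,"ay":0,"az":0},{"tx":-1,"ty":0.1,"tz":0,"ax":0,"ay":0,"az":0},{"tx":-1,"ty":0.1,"tz":0,"ax":0,"ay":0,"az":0},{"tx":-1,"ty":0.1,"tz":0,"ax":0,"ay":0,"az":0},{"tx":-1,"ty":0.1,"tz":0,"ax":0,"ay":0,"az":0}]'
python3 -m inch '[{"tx":-1,"ty":0.1,"tz":0,"ax":0,"ay":0,"az":0},{"tx":-1,"ty":0.1,"tz":0,"ax":0,"ay":0,"az":0},{"tx":-1,"ty":0.1,"tz":0,"ax":0,"ay":0,"az":0},{"tx":-1,"ty":0.1,"tz":0,"ax":0,"ay":0,"az":0},{"tx":-1,"ty":0.1,"tz":0,"ax":0,"ay":0,"az":0}]'
python3 -m inch '[{"tx":-1,"ty":0.1,"tz":0,"ax":0,"ay":0,"az":0},{"tx":-1,"ty":0.1,"tz":0,"ax":0,"ay":0,"az":0},{"tx":-1,"ty":0.1,"tz":0,"ax":0,"ay":0,"az":0},{"tx":-1,"ty":0.1,"tz":0,"ax":0,"ay":0,"az":0},{"tx":-0.6,"ty":0,"tz":0,"ax":0,"ay":0,"az":0}]'
python3 -m inch '[{"tx":0,"ty":0,"tz":0,"ax":0,"ay":0,"az":0},{"tx":0,"ty":0,"tz":0,"ax":0,"ay":0,"az":0}]'
python3 - <<'E'
from h import *
p,d,m=snap('wrist'); save('w5',p); s=readout.sense(); print(s['tcp_pos'],s['ee_rot'],s['wrist_force'])
E
```

```text
time: 9.02
tcp_pos: [0.5383, 0.2482, 0.0974]
ee_rot: [-0.0, 0.766, 0.643, -0.001]
wrist_force: [-0.1, 0.9, -2.7]
gripper_width: 0.29
gripper_force: 59.1
time: 9.65
tcp_pos: [0.525, 0.1979, 0.126]
ee_rot: [-0.0, 0.814, 0.582, -0.001]
wrist_force: [-0.7, -0.3, -2.3]
gripper_width: 0.291
gripper_force: 59.1
time: 10.28
tcp_pos: [0.5032, 0.1006, 0.127]
ee_rot: [0.0, 0.814, 0.581, 0.0]
wrist_force: [-0.0, -0.2, -2.8]
gripper_width: 0.288
gripper_force: 59.1
time: 10.9
tcp_pos: [0.4801, 0.0029, 0.127]
ee_rot: [0.0, 0.814, 0.581, 0.0]
wrist_force: [0.4, -0.3, -2.7]
gripper_width: 0.289
gripper_force: 59.1
time: 11.52
tcp_pos: [0.4569, -0.0948, 0.127]
ee_rot: [0.0, 0.814, 0.581, 0.0]
wrist_force: [2.1, -0.2, -2.1]
gripper_width: 0.29
gripper_force: 59.1
time: 12.15
tcp_pos: [0.4347, -0.1845, 0.127]
ee_rot: [0.0, 0.814, 0.581, 0.0]
wrist_force: [0.9, 0.0, -2.7]
gripper_width: 0.286
gripper_force: 59.1
time: 12.4
tcp_pos: [0.4349, -0.1829, 0.1269]
ee_rot: [-0.0, 0.814, 0.581, 0.0]
wrist_force: [0.3, 0.8, -3.1]
gripper_width: 0.293
gripper_force: 59.1
[ 0.4349879  -0.18269731  0.12687388] [-2.26654770e-04  8.13819972e-01  5.81117022e-01  8.87928700e-05] [-0.49075434 -0.52250014 -2.47294714]
```

View pics/w5.png

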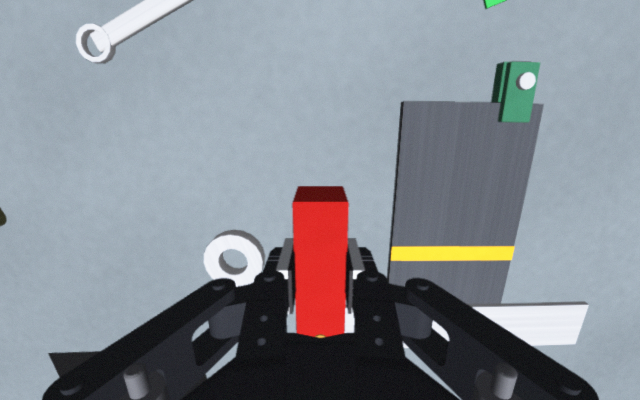

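The plate is at right, with its front edge running (403,102)→(391,275) and the stripe crossing at rows 246–260. The square is held at centre with the blade at (585,302)–(580,345).

```bash
cat > fit.py <<'E'
from h import *
p,d,m=load('wrist'); R=p.astype(int)
ang=lambda l:np.degrees(np.arctan2(l[1],l[0]))
def fl(X): return cv2.fitLine(X[:,:2].astype(np.float32),cv2.DIST_HUBER,0,.0005,.001).ravel()
Y=(R[...,0]>170)&(R[...,2]<90)&(R[...,1]>130)
v,u=np.nonzero(Y); ok=(u>395)&(u<510)&(v>230)&(v<275); 
cen=np.array([(c,v[ok&(u==c)].mean()) for c in range(396,510)]); st=fl(onz(m,cen,.010)); print('stripe',st,ang(st), [ (v[ok&(u==c)].min(),v[ok&(u==c)].max()) for c in (400,505)])
# front edge: bench->plate step then dark face; use gradient: bench gray>130 ; list profile
for r_ in (120,180,225): print(r_,[int(R[r_,c].mean()) for c in range(388,412)])
z=d; print('stock top depth z:')
E
python3 fit.py
python3 - <<'E'
from h import *
p,d,m=load('wrist'); v,u=np.mgrid[:400,:640]; s=rays(m,np.c_[u.ravel(),v.ravel()]); z=d.ravel()
T=m['cam_to_world']; X=(np.c_[s[:,0]*z,-s[:,1]*z,-z]@T[:3,:3].T+T[:3,3]).reshape(400,640,3)
print('stock top z',[X[r,c,2].round(4) for r,c in ((215,320),(250,300),(250,340),(300,320))],'plate z',np.median(X[130:230,420:480,2]),'blade z',np.median(X[315:335,510:560,2]))
zt=np.median(X[210:320,305:335,2])
for r in (210,225,240,280,320):
    red=np.nonzero((p[r,:,0]>130)&(p[r,:,1]<70))[0]; e=onz(m,[(red.min()-.5,r),(red.max()+.5,r)],zt); print(r,red.min(),red.max(),e[:,:2].round(4).tolist())
zb=np.median(X[315:335,510:560,2]); B=onz(m,[(588,302),(579,345),(480,342)],zb); print(B)
c=onz(m,[(294,202),(347,202)],zt); print('toe top',c)
E
```

```text
stripe [ 0.94346935 -0.33145973  0.54420507 -0.28526667] -19.357399 [(np.int64(246), np.int64(260)), (np.int64(246), np.int64(259))]
120 [169, 169, 170, 172, 171, 167, 170, 166, 168, 167, 163, 108, 51, 45, 93, 103, 103, 109, 108, 107, 107, 111, 108, 108]
180 [175, 173, 175, 172, 173, 168, 131, 69, 43, 82, 102, 105, 108, 110, 110, 106, 106, 102, 106, 109, 106, 107, 107, 107]
225 [177, 175, 167, 106, 51, 66, 98, 109, 112, 113, 112, 107, 107, 111, 107, 110, 110, 108, 111, 109, 108, 112, 108, 111]
stock top depth z:
stock top z [np.float64(0.1519), np.float64(0.152), np.float64(0.1516), np.float64(0.1506)] plate z 0.009743360051308214 blade z 0.13482816977715834
210 293 347 [[0.4336, -0.1482], [0.4575, -0.1564]]
225 294 346 [[0.4314, -0.1553], [0.4549, -0.1633]]
240 293 346 [[0.4283, -0.1623], [0.4526, -0.1706]]
280 296 344 [[0.422, -0.1831], [0.4452, -0.191]]
320 297 343 [[0.4141, -0.2058], [0.4374, -0.2138]]
[[ 0.5780246  -0.26581874  0.13482817]
 [ 0.57117042 -0.29789872  0.13482817]
 [ 0.50989415 -0.27190866  0.13482817]]
toe top [[ 0.43557499 -0.14481897  0.15148542]
 [ 0.45844714 -0.15268052  0.15148542]]
```

Run:
```python
from h import *
p,d,m=load('wrist')
E=onz(m,[(401.6,120),(396.8,180),(393.2,225)],.010)[:,:2]; v=E[0]-E[2]; print('edge pts',E,'plate yaw',np.degrees(np.arctan2(v[1],v[0]))-90)
tcp=np.array([.43499,-.18270]); t=np.radians(2*np.degrees(np.arctan2(.581117,.81382))-90); print('tool yaw',np.degrees(t))
ps=np.radians(-19.2)
S=np.array([.5442,-.28527]); sd=np.array([.94347,-.33146])
def fr(a): return np.array([[np.cos(a),np.sin(a)],[-np.sin(a),np.cos(a)]])
F=fr(ps)
print('in plate frame: edge x',(E@F.T)[:,0],'stripe y at front/back',[(F@(S+sd*k))[1] for k in(-.07,0,.06)])
q=np.array([[.4584,-.1527],[.4356,-.1448],[.5712,-.2979],[.5780,-.2658]]); print('toe_in,toe_out,tip_out,tip_in rel tcp in tool frame',(q-tcp)@fr(t).T)
print('tcp plate frame',F@tcp)
```

```text
edge pts [[ 0.5286662  -0.13904627]
 [ 0.51033508 -0.19170704]
 [ 0.49522169 -0.23559732]] plate yaw -19.10567804443997
tool yaw -18.94170861509363
in plate frame: edge x [0.54498755 0.54499444 0.54515576] stripe y at front/back [np.float64(-0.09024071562887676), np.float64(-0.09043301798250926), np.float64(-0.09059784857133714)]
toe_in,toe_out,tip_out,tip_in rel tcp in tool frame [[ 0.01240415  0.03597451]
 [-0.0117256   0.0360457 ]
 [ 0.16622875 -0.06474725]
 [ 0.16224067 -0.03217817]]
tcp plate frame [ 0.47087821 -0.02948386]
```

Plate yaw is ≈-19.15° and the square in hand is at -18.9°. It needs +61 mm along plate x and +3.4 mm along y. I'll move 49 mm forward, lower to just above the bench, then creep in.

```bash
python3 -m inch '[{"tx":0.17,"ty":0.5,"tz":0,"ax":0,"ay":0,"az":0.002},{"tx":0,"ty":1,"tz":0,"ax":0,"ay":0,"az":0},{"tx":0,"ty":0.95,"tz":0,"ax":0,"ay":0,"az":0},{"tx":0,"ty":0,"tz":1,"ax":0,"ay":0,"az":0},{"tx":0,"ty":0,"tz":1,"ax":0,"ay":0,"az":0}]'
python3 -m inch '[{"tx":0,"ty":0,"tz":1,"ax":0,"ay":0,"az":0},{"tx":0,"ty":0,"tz":1,"ax":0,"ay":0,"az":0},{"tx":0,"ty":0,"tz":1,"ax":0,"ay":0,"az":0},{"tx":0,"ty":0,"tz":0.5,"ax":0,"ay":0,"az":0},{"tx":0,"ty":0,"tz":0.2,"ax":0,"ay":0,"az":0}]'
python3 -m inch '[{"tx":0,"ty":0,"tz":0.15,"ax":0,"ay":0,"az":0},{"tx":0,"ty":0,"tz":0.05,"ax":0,"ay":0,"az":0},{"tx":0,"ty":0,"tz":0,"ax":0,"ay":0,"az":0}]'
python3 - <<'E'
from h import *
p,d,m,X=cloud('wrist'); save('w6',p); s=readout.sense(); print(s['tcp_pos'],s['wrist_force'])
print('stock top',np.median(X[215:300,308:332,2]))
for r in (100,130,160,190,215): print(r,[int(x) for x in p[r,:].mean(1)[340:400]])
E
```

```text
time: 13.08
tcp_pos: [0.4843, -0.1959, 0.0866]
ee_rot: [0.001, 0.815, 0.58, 0.001]
wrist_force: [-0.3, 0.4, -2.5]
gripper_width: 0.292
gripper_force: 59.3
time: 13.7
tcp_pos: [0.4829, -0.1958, 0.0124]
ee_rot: [-0.0, 0.815, 0.58, -0.0]
wrist_force: [-0.3, 0.1, -2.6]
gripper_width: 0.29
gripper_force: 59.2
time: 14.08
tcp_pos: [0.4828, -0.1963, 0.0093]
ee_rot: [0.0, 0.815, 0.58, 0.0]
wrist_force: [-0.5, 0.3, -2.7]
gripper_width: 0.288
gripper_force: 59.2
[ 0.48275382 -0.19627333  0.00934376] [-0.39053246  0.17980528 -2.61528026]
stock top 0.03391259163884018
100 [180, 179, 177, 178, 177, 177, 178, 177, 178, 179, 177, 178, 180, 180, 177, 179, 180, 180, 182, 179, 181, 179, 180, 180, 181, 179, 175, 105, 45, 36, 90, 112, 112, 110, 112, 112, 116, 114, 119, 113, 117, 115, 114, 116, 112, 114, 112, 116, 114, 112, 115, 112, 114, 113, 114, 111, 114, 113, 119, 115]
130 [183, 183, 185, 183, 187, 182, 182, 184, 183, 181, 181, 179, 181, 182, 179, 179, 178, 178, 180, 178, 179, 178, 177, 178, 175, 153, 93, 44, 52, 89, 112, 112, 108, 110, 112, 114, 115, 119, 115, 116, 115, 112, 112, 114, 116, 112, 113,
[... 267 characters left out ...]
 117, 111, 113, 112, 111, 116, 114, 112, 112, 114, 114, 113, 113, 116, 113, 113, 114, 113, 117, 115]
190 [43, 41, 44, 59, 134, 173, 180, 180, 182, 181, 181, 181, 181, 181, 179, 180, 178, 181, 179, 180, 177, 178, 175, 122, 50, 42, 80, 110, 110, 113, 110, 114, 113, 114, 115, 115, 117, 114, 113, 109, 112, 113, 113, 115, 110, 110, 111, 113, 115, 114, 113, 114, 113, 115, 118, 110, 116, 109, 115, 116]
215 [106, 104, 107, 106, 107, 105, 107, 122, 162, 182, 184, 184, 185, 185, 188, 185, 184, 184, 189, 186, 181, 167, 106, 47, 58, 88, 106, 115, 110, 112, 111, 112, 118, 113, 117, 114, 114, 113, 114, 112, 114, 111, 112, 112, 112, 114, 112, 115, 117, 114, 114, 116, 117, 116, 117, 111, 114, 115, 119, 117]
```

View pics/w6.png

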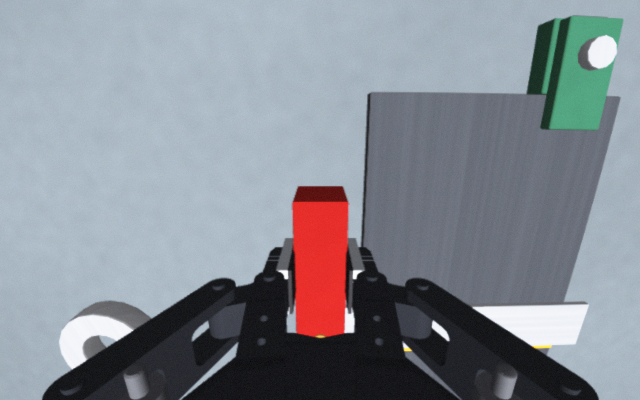

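Stock is 2 mm above the bench and clear of the edge by about 11 mm. Yellow shows just beyond the blade's outer edge, at (404–550,349). I'll lower 1.5 mm and creep forward.

```bash
python3 -m inch '[{"tx":0,"ty":0,"tz":0.08,"ax":0,"ay":0,"az":0},{"tx":0.02,"ty":0.4,"tz":0,"ax":0,"ay":0,"az":0},{"tx":0,"ty":0,"tz":0,"ax":0,"ay":0,"az":0}]'
python3 -m inch '[{"tx":0,"ty":0.1,"tz":0,"ax":0,"ay":0,"az":0},{"tx":0,"ty":0,"tz":0,"ax":0,"ay":0,"az":0}]'
python3 -m inch '[{"tx":0,"ty":0.05,"tz":0,"ax":0,"ay":0,"az":0},{"tx":0,"ty":0,"tz":0,"ax":0,"ay":0,"az":0}]'
```

```text
time: 14.5
tcp_pos: [0.4917, -0.199, 0.0075]
ee_rot: [0.001, 0.815, 0.58, 0.001]
wrist_force: [-0.5, 0.2, -2.1]
gripper_width: 0.289
gripper_force: 59.3
time: 14.75
tcp_pos: [0.4922, -0.199, 0.0073]
ee_rot: [0.0, 0.815, 0.58, 0.0]
wrist_force: [-0.8, 0.2, -2.8]
gripper_width: 0.287
gripper_force: 59.3
time: 15.0
tcp_pos: [0.493, -0.1993, 0.0073]
ee_rot: [0.0, 0.815, 0.58, -0.0]
wrist_force: [-0.2, 1.2, -1.6]
gripper_width: 0.288
gripper_force: 59.3
```

```bash
python3 -m inch '[{"tx":0,"ty":0.05,"tz":0,"ax":0,"ay":0,"az":0},{"tx":0,"ty":0,"tz":0,"ax":0,"ay":0,"az":0}]'
python3 -m inch '[{"tx":0,"ty":0.03,"tz":0,"ax":0,"ay":0,"az":0},{"tx":0,"ty":0,"tz":0,"ax":0,"ay":0,"az":0}]'
python3 -m inch '[{"tx":0,"ty":0.03,"tz":0,"ax":0,"ay":0,"az":0},{"tx":0,"ty":0,"tz":0,"ax":0,"ay":0,"az":0}]'
```

```text
time: 15.25
tcp_pos: [0.4939, -0.1996, 0.0073]
ee_rot: [-0.0, 0.815, 0.58, -0.0]
wrist_force: [0.3, 0.3, -1.5]
gripper_width: 0.295
gripper_force: 59.3
time: 15.5
tcp_pos: [0.494, -0.1996, 0.0072]
ee_rot: [-0.0, 0.815, 0.58, -0.0]
wrist_force: [-1.3, 0.7, -2.5]
gripper_width: 0.292
gripper_force: 59.4
time: 15.75
tcp_pos: [0.494, -0.1996, 0.0072]
ee_rot: [-0.001, 0.815, 0.58, -0.001]
wrist_force: [-3.7, 0.5, -0.5]
gripper_width: 0.29
gripper_force: 59.6
```

Contact starting (−3.7 N). I'll press in a little more to seat it.

```bash
python3 -m inch '[{"tx":0,"ty":0.04,"tz":0,"ax":0,"ay":0,"az":0},{"tx":0,"ty":0,"tz":0,"ax":0,"ay":0,"az":0}]'
python3 -m inch '[{"tx":0,"ty":0.04,"tz":0,"ax":0,"ay":0,"az":0},{"tx":0,"ty":0,"tz":0,"ax":0,"ay":0,"az":0}]'
python3 - <<'E'
from h import *
p,d,m,X=cloud('wrist'); s=readout.sense(); print(s['tcp_pos'],s['ee_rot'],s['wrist_force'],s['ft_torque'])
zt=np.median(X[215:300,308:332,2]); print(zt)
a=[];b=[]
for r in range(205,235):
    red=np.nonzero((p[r,:,0]>130)&(p[r,:,1]<70))[0]; a.append((red.min()-.5,r)); b.append((red.max()+.5,r))
for k in(a,b):
    e=onz(m,k,zt)[:,:2]; l=cv2.fitLine(e.astype(np.float32),cv2.DIST_HUBER,0,.0005,.001).ravel(); l=l*np.sign(l[1]) if 0 else l; print(l,np.degrees(np.arctan(l[1]/l[0])))
for r in (110,140,170,190,215): print(r,[int(x) for x in p[r,:].mean(1)[330:365]])
save('w7',cv2.resize(p[80:400,250:640],(780,600)))
E
```

```text
time: 16.0
tcp_pos: [0.4939, -0.1996, 0.0072]
ee_rot: [-0.002, 0.815, 0.58, -0.001]
wrist_force: [-5.9, 1.8, 2.1]
gripper_width: 0.294
gripper_force: 60.0
time: 16.25
tcp_pos: [0.494, -0.1996, 0.0072]
ee_rot: [-0.002, 0.815, 0.58, -0.001]
wrist_force: [-7.1, 1.6, 2.8]
gripper_width: 0.289
gripper_force: 60.2
[ 0.4939685  -0.19957769  0.00717295] [-0.00202649  0.81473824  0.57982378 -0.0013685 ] [-7.59007891  1.86771811  3.66798675] [ 0.24097635  1.20760902 -0.10367216]
0.031773941635614776
[ 0.31097656  0.9504176   0.4913956  -0.16943754] 71.8819
[ 0.30074754  0.95370376  0.51595247 -0.17581756] 72.49749
110 [182, 181, 184, 184, 183, 185, 183, 183, 181, 183, 182, 184, 183, 182, 176, 125, 62, 89, 112, 114, 111, 113, 114, 118, 118, 119, 117, 118, 117, 117, 114, 113, 116, 117, 117]
140 [183, 181, 180, 184, 185, 182, 182, 180, 183, 183, 182, 178, 180, 176, 133, 69, 83, 108, 115, 115, 113, 113, 118, 117, 118, 114, 119, 116, 117, 118, 116, 112, 115, 116, 116]
170 [184, 184, 186, 186, 186, 182, 186, 186, 186, 186, 185, 186, 181, 149, 86, 82, 110, 114, 113, 111, 113, 115, 117, 122, 119, 120, 117, 117, 114, 115, 114, 112, 115, 115, 115]
190 [44, 45, 43, 42, 42, 45, 39, 43, 42, 38, 43, 46, 43, 45, 61, 93, 110, 112, 111, 114, 115, 118, 117, 118, 117, 113, 114, 114, 115, 113, 115, 117, 113, 117, 113]
215 [104, 106, 110, 106, 107, 105, 108, 107, 108, 106, 107, 106, 106, 106, 111, 106, 106, 108, 113, 113, 119, 117, 118, 118, 116, 114, 113, 115, 114, 115, 115, 112, 115, 113, 113]
```

View pics/w7.png

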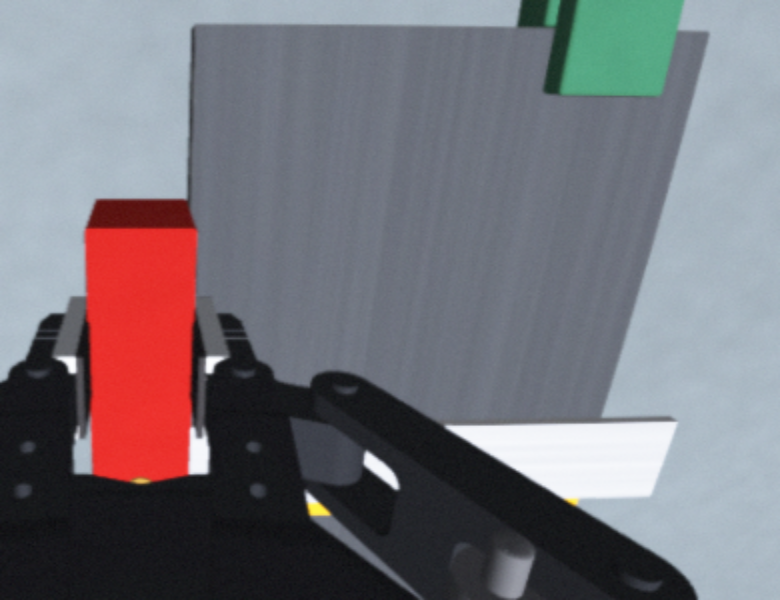

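Stock is flush at the toe end: the inner face meets the front edge at (190,200) in the crop, and yellow shows just outside the blade's outer edge. Releasing, lifting and checking.

```bash
python3 -m inch '[{"tx":0,"ty":0,"tz":0,"ax":0,"ay":0,"az":0},{"tx":0,"ty":0,"tz":0,"ax":0,"ay":0,"az":0},{"tx":0,"ty":0,"tz":0,"ax":0,"ay":0,"az":0},{"tx":0,"ty":0,"tz":0,"ax":0,"ay":0,"az":0}]' 0.5
python3 -m inch '[{"tx":0,"ty":-0.08,"tz":-0.2,"ax":0,"ay":0,"az":0},{"tx":0,"ty":0,"tz":-0.6,"ax":0,"ay":0,"az":0},{"tx":0,"ty":0,"tz":-1,"ax":0,"ay":0,"az":0},{"tx":0,"ty":0,"tz":-1,"ax":0,"ay":0,"az":0},{"tx":0,"ty":0,"tz":-1,"ax":0,"ay":0,"az":0}]'
python3 -m inch '[{"tx":1,"ty":0,"tz":-1,"ax":0,"ay":0,"az":0},{"tx":1,"ty":0,"tz":-1,"ax":0,"ay":0,"az":0},{"tx":0,"ty":0,"tz":-1,"ax":0,"ay":0,"az":0},{"tx":0,"ty":0,"tz":0,"ax":0,"ay":0,"az":0},{"tx":0,"ty":0,"tz":0,"ax":0,"ay":0,"az":0}]'
python3 - <<'E'
from h import *
p,d,m=snap('wrist'); s=readout.sense(); print(s['tcp_pos'],s['wrist_force'])
uv=proj(m,np.array([[.48,-.26,.01],[.49,-.13,.03],[.63,-.31,.01]])); print(uv)
u0,v0=np.maximum(uv.min(0).astype(int)-25,0); u1,v1=uv.max(0).astype(int)+25; print(u0,v0,u1,v1)
c=p[v0:v1,u0:u1]; f=min(800/c.shape[1],600/c.shape[0]); print('scale',f); save('w8',cv2.resize(c,None,fx=f,fy=f,interpolation=cv2.INTER_CUBIC))
E
```

```text
time: 16.8
tcp_pos: [0.4972, -0.2008, 0.0075]
ee_rot: [0.0, 0.815, 0.58, 0.0]
wrist_force: [0.1, -0.1, 0.2]
gripper_width: 0.498
gripper_force: 0.0
time: 17.42
tcp_pos: [0.4952, -0.2001, 0.0848]
ee_rot: [0.0, 0.815, 0.58, 0.0]
wrist_force: [-0.0, -0.6, -0.7]
gripper_width: 0.503
gripper_force: 0.0
time: 18.05
tcp_pos: [0.5078, -0.1622, 0.1432]
ee_rot: [-0.0, 0.815, 0.58, -0.0]
wrist_force: [0.2, -0.3, 0.1]
gripper_width: 0.503
gripper_force: 0.0
[ 0.50748743 -0.16217751  0.14277154] [-0.39810531  0.5938013  -0.82931841]
[[324.99739337 278.07110067]
 [290.7886658  171.88971222]
 [462.63737543 275.88372219]]
265 146 487 303
scale 3.6036036036036037
```

View pics/w8.png

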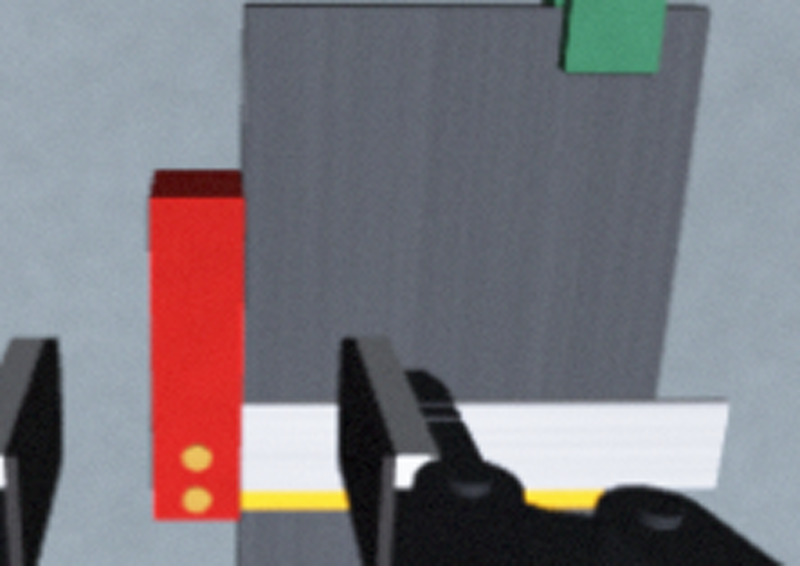

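The square sits with its stock along the plate edge (crop x≈242). The stripe's outer strip is visible just below the blade (rows 490–510). Checking numbers.

Run:
```python
from h import *
p,d,m=load('wrist'); R=p.astype(int); g=R.mean(2)
def fl(uv,z): 
    X=onz(m,uv,z)[:,:2]; l=cv2.fitLine(X.astype(np.float32),cv2.DIST_HUBER,0,.0005,.001).ravel(); return l
F=(lambda a:np.array([[np.cos(a),np.sin(a)],[-np.sin(a),np.cos(a)]]))(np.radians(-19.15))
red=(R[...,0]>120)&(R[...,1]<80)
ri,lo=[],[]
for r in range(206,286):
    c=np.nonzero(red[r,290:345])[0]+290; c2=np.nonzero(red[r,295:345])[0]
    # subpixel right edge via red-green difference
    k=(R[r,:,0]-R[r,:,1]); x=max(c); a,b=k[x],k[x+1]; ri.append((x+np.clip((a-80)/max(a-b,1),0,1),r))
ed=[]
for r in range(152,190):
    row=g[r,320:350]; i=np.nonzero(row<145)[0][0]; ed.append((320+i-1+(row[i-1]-145)/(row[i-1]-row[i]),r))
l=fl(ri,.032); e=fl(ed,.010); an=lambda l:np.degrees(np.arctan(l[1]/l[0]))-90
print('stock face yaw',an(l),'plate edge yaw',an(e),'x:',(F@l[2:])[0],(F@e[2:])[0])
X=(onz(m,ri,.032)[:,:2]@F.T); print('face x toe/heel',X[:10,0].mean(),X[-10:,0].mean(),'y',X[0,1],X[-1,1])
Y=(R[...,0]>170)&(R[...,2]<110)&(R[...,1]>120); bo=[];so=[]
for c in list(range(336,358))+list(range(412,430)):
    v=np.nonzero(Y[275:296,c])[0]
    if len(v)>2: bo.append((c,275+v.min()-.5)); so.append((c,275+v.max()+.5))
b=(onz(m,bo,.0155)[:,:2])@F.T; s=(onz(m,so,.010)[:,:2])@F.T
print('blade outer y',b[:8,1].mean(),b[-8:,1].mean(),'stripe outer y',s[:8,1].mean(),s[-8:,1].mean(), b[0,0],b[-1,0])
```

```text
stock face yaw -19.594444 plate edge yaw -19.52317 x: 0.5449637992953765 0.5439325754515917
face x toe/heel 0.5450776447962077 0.5446209992534624 y 0.0049140853862769 -0.08285388053397029
blade outer y -0.09043039580487941 -0.09092309444004595 stripe outer y -0.10059039292014924 -0.09979187668909764 0.551016745479609 0.65624953742231
```

Stock and plate edge agree in yaw to 0.1°, and their faces coincide within measurement error. The blade's outer edge runs within about 2 mm of the stripe's middle, and the robot is clear of it all.

```bash
python3 -c "
from cell import r
print(r.finish_job())"
```

```text
the job is handed in; nothing more can be done
None
```

The square is released with its stock flush against the plate's front edge and the blade's outer edge within about 2 mm of the stripe's middle; the job was handed in at about 18 s, with no verdict returned.

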